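Let two bath balls out of the dispenser and shut its lid softly

ROBOT

A 6-joint arm with a two-finger parallel gripper is mounted at the origin on the work surface. World frame = base frame: x ahead of the robot, y to its left, z up, the work surface at z = 0. Lengths are in m, angles in degrees, forces in N, time in s.
With the tool pointing down it reaches from about 0.25 to 0.725 m from the base axis. Payload 9.7 kg.
Tool frame: the origin (TCP) lies on the centre line of the jaws, within the pads' length; the fingertips stand 17 mm ahead of it and the grasp point (between the pads) lies 2 mm behind it (bot.nose_length is the distance from the TCP to the fingertips, in m); x points along the fingers, y is the direction in which the jaws open and shut, and the axes are right-handed (so a half turn about x gives the same grasp; the last joint's range is limited). The gripper opens to 85 mm and grips with 20 to 120 N. Pads are 22 mm wide; open, the fingers measure 114 mm over their backs; the gripper's body (76 mm by 85 mm) begins 54 mm behind the grasp point. The pads swing forward as they close: fully open they stand 13 mm farther back than shut.
Start: joints at [76.948, 4.979, 10.078, 95.1, 0, 90], TCP at [0.124, 0.536, 0.248] pointing down, gripper open.
Joint ranges: [-179.16, 179.16], [-48.56, 103.87], [-65.8, 70.77], [-126.05, 130.52], [-82.76, 87.17], [-180, 180]. Speed limits (degrees/s): [127.2, 127.2, 147.25, 180, 180, 180].

INTERFACE

Orientations are given as [roll, pitch, yaw] about the fixed x, y, z axes, in that order (R = Rz(yaw) Ry(pitch) Rx(roll)).
In Python, from workcell import bot, viewer, ticket gives the robot as it stands.
- The arm moves only by the tool jog_arm, never from a script. Its argument "deltas" is a list of rows, each an object of numbers: "fingers": the opening, from 0 (shut) to 1 (fully open); "x", "y", "z": the shift along the world's x, y, z in mm; "twist": the turn about the world's z in degrees. A call has 1 to 10 rows; each row is the pose to reach, as a shift and turn from the pose measured when the call began; what a row does not reach only later rows make up. A row lasts 1/10 s, in which the tool goes at most 50 mm and 8.59 degrees, less where a joint would pass 70% of its speed; a pose out of reach is approached as far as the arm can. A call with a gripper value outside its range is refused whole. The fingers move at their own pace and stop on an object; "grip_force" is the grip in N (left out, the last holds). Time passes only in rows, so rows that repeat a pose let the fingers close. It gives the time, the measured TCP pose, the force and the opening at its end, in the units of the state.
- bot.get_obs(): the state, without advancing time (a new reading comes with each control period).
- viewer.camera(name): name is "scene" or "top" or "wrist"; returns a dict with "image" (384x512x3 uint8, red, green, blue), "fovy" (degrees; the focal length in pixels is half the picture's height over the tangent of half this angle, whatever the lens; pixels are square), "cx", "cy" (the principal point, pixels), "D" ([k1, k2, p1, p2, k3] as OpenCV has them; the pictures are not rectified), "world_to_cam" (4x4, takes a point from world to camera coordinates); the wrist camera has in their place "tool_from_camera" (4x4, takes a point from camera to tool coordinates, whose origin is the TCP and whose axes are the tool frame's). Camera axes: x right, y down, z forward; pixel columns grow to the right and rows downward; lengths in m; the calibration is good to about 2 mm. A picture is of the moment at which its call begins: read the wrist's pose just before it. There is no depth.
- ticket.job_done(): hands the job in, once; it reports no verdict.
The state is a dict: "time": time; "q": joint angles; "qd": joint speeds; "joint_efforts": joint torques, N m; "ee_pos": TCP position; "tcp_rot": TCP orientation; "wrist_force": force on the tool from outside, world axes, zero at the start; "torque": the same for the moment, N m; "opening": finger opening in m.
Only numpy, scipy, OpenCV 4.12 (cv2) and the standard library are available. Lean on these libraries where they do the work, as an engineer would, in place of code of your own. Each camera call takes 0.05 s, during which the arm holds its last target.

TASK

Let the two white bath balls out of the dispenser: with the fingertips, press its red lever down so that the blue lid lifts, and keep it down until both balls have rolled into the grey tray. Then ease the lever back up slowly, taking about two seconds, so that the lid comes down shut without slamming, and move the hand clear. Do not grasp anything, do not touch the balls or the lid, and leave the things around the dispenser where they are.

Things in the scene. Friction and masses are not known exactly. Their poses are not given: they have to be found in the camera images.
- dispenser: Bath-ball dispenser, fixed on the table: wooden base 490 x 140 mm, metal chute 70 mm wide, open grey metal tray at the low end. Origin under it at table height, z up. The chute falls at 11 degrees towards its -x, from x = +205 to its lip at -114 mm, where the floor is 47 mm high. The lever is on its +y side, towards the robot. With the lid up nothing stands higher than 225 mm.
- tray_floor (a point): Centre of the inner floor of the grey metal catch tray beyond the chute's mouth; axes as the dispenser's. Inside 140 mm along x, 128 mm along y; the floor slopes 6 degrees away from the chute, 16 to 31 mm above the table; outer rim 74 mm. A ball at rest in it has its centre 42 to 56 mm above the table.
- lever (a joint): The lever's angle: 0 at rest (pad up), 0.45 rad fully pressed (pad down). Pressing the pad lifts the nose at its other end, which lifts the lid. A spring and the lid's weight push the pad back up: pressing takes about 4 to 10 N.
- lever_axis (a point): Point on the lever's pivot, 113 mm above the table; the lever turns about the dispenser's y axis.
- lever_pad (a point): Centre of the top face of the lever's red pad, the place to press: a plate 50 mm (along the chute) x 80 mm x 10 mm, at rest 118 mm above the table, axes as the dispenser's. It lies 100 mm from the lever's axis towards the upper end of the chute (+x), so it goes down 43 mm in full, on an arc, and tilts as it goes.
- lid (a joint): The lid's angle: 0 shut, 0.9 rad fully up; always twice the lever's. Balls pass under it from about 0.3 rad on. Let go, it falls shut in under half a second, at up to 4 rad/s or more: a slam. Closing must stay under 2.5 rad/s at every moment: raise the fingers slower than 80 mm/s until the pad is back at its top.
- lid_edge (a point): Middle of the lower edge of the lid's front skirt, 78 mm above the table when shut. The blue lid over the chute's mouth is a top panel 108 x 80 mm with a clear window, hinged at its upper end 135 mm above the table, with a skirt 59 mm high at its front that holds the balls back. Only the lever should move it; not to be touched.
- ball_a_center (a point): Centre of the front white bath ball, 56 mm across, 75 to 155 g, resting in the chute against the lid's skirt at the start. Not to be touched.
- ball_b_center (a point): Centre of the second white bath ball, 56 mm across, just behind the first. Not to be touched.
- jar_near: Bystander: white jar with a black cap, 68 mm across and 85 mm tall, standing on the lever side of the dispenser near its tray. Origin at the centre of its underside. To be left alone.
- jar_far: Bystander: the same kind of jar, to the right. Origin at the centre of its underside. To be left alone.
- soap_near: Bystander: cream soap bar with a purple band, 80 x 55 x 28 mm, lying on the table on the lever side of the dispenser. Origin at the centre of its underside. To be left alone.
- soap_far: Bystander: cream soap bar with a brown-red band, 80 x 55 x 28 mm, to the right. Origin at the centre of its underside. To be left alone.
- oil_bottle: Bystander: amber bottle with a black cap, 48 mm across and 150 mm tall, to the left. Origin at the centre of its underside. To be left alone.
- dish: Bystander: terracotta bowl, 90 mm across and 50 mm tall, to the left. Origin at the centre of its underside. To be left alone.

How it is judged:
By the outcome, as a careful person would: the job done as asked, in the order asked, and still so for the second after the job is handed in, with the robot touching nothing.
It also fails if it takes over 40 s, if anything falls off the work surface, if the arm or the gripper's body presses on something with over 40 N, if the wrist force passes 120 N, or if a joint passes its speed limit or range.

## Working session

There is one attempt and no reset: what is moved stays moved. The work goes in short steps, Python scripts to look and compute and a tool call to move; the robot and the scene stay as the last step left them, time stands still between calls to the robot, and variables do not carry over. Pictures are saved under pics/ and viewed, and the job is handed in when it is done.

Besides the shell and the picture viewer there is one more tool, called after "Emit:" as name([rows], argument=value, ...), one row to a line, values as JSON. jog_arm: Moves the arm, as the interface text tells. Its arguments: {"type":"object","properties":{"deltas":{"type":"array"},"grip_force":{"type":"number"}},"required":["deltas"]}

```bash
mkdir -p pics; ls
python3 - <<'E'
from workcell import bot, viewer
import cv2
o=bot.get_obs(); print({k:o[k] for k in ('time','ee_pos','tcp_rot','wrist_force','opening','q')}, bot.nose_length)
for n in("scene","top","wrist"):
    c=viewer.camera(n); cv2.imwrite(f"pics/{n}0.png",c["image"][:,:,::-1]); print(n,c["fovy"],c["cx"],c["cy"],c["D"])
E
```

```text
pics
{'time': 0.0, 'ee_pos': array([0.12415933, 0.53560804, 0.2475679 ]), 'tcp_rot': array([ -90.44580537,   89.92400053, -103.49870895]), 'wrist_force': array([0.20669827, 0.32594575, 0.41131362]), 'opening': 0.08564652933373743, 'q': array([7.69484877e+01, 5.01295318e+00, 1.00347495e+01, 9.50977935e+01,
       5.93173699e-04, 9.00013909e+01])} 0.017
scene 50.816925435902 258.2934599958 189.27497247412856 [-0.06114496  0.          0.          0.          0.        ]
top 57.864697139736194 260.3602343092111 193.47418644625776 [-0.03176247  0.          0.          0.          0.        ]
wrist 69.51739318332636 253.201042606007 189.27129368903263 [0.02082735 0.         0.         0.         0.        ]
```

View pics/scene0.png

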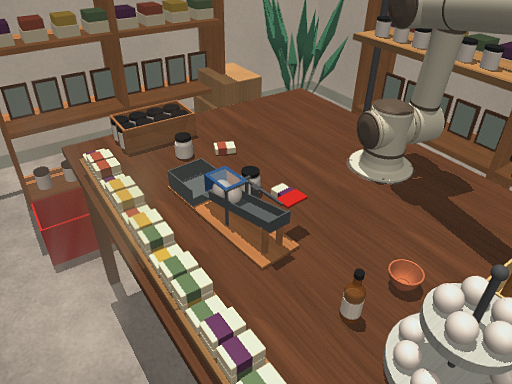

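View pics/top0.png

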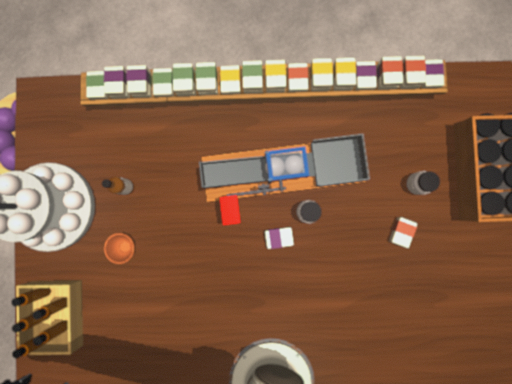

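View pics/wrist0.png

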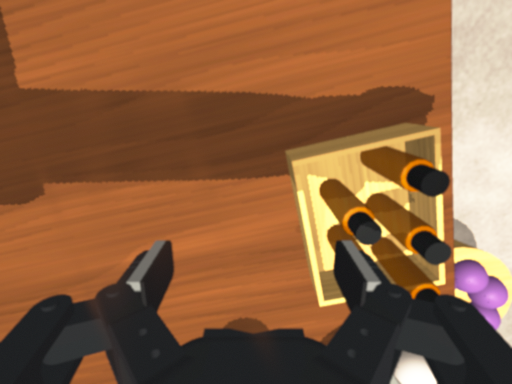

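The top view shows the red pad at about (230,210) and the dispenser at about (285,165). The near jar is at (308,211) and the near soap at (279,238). The balls sit under the lid at about (287,164). Next I measure the pad.

```bash
cat > h.py <<'E'
import numpy as np, cv2
def K(c):
    f=c["image"].shape[0]/2/np.tan(np.radians(c["fovy"])/2)
    return np.array([[f,0,c["cx"]],[0,f,c["cy"]],[0,0,1.]])
def cast(c,px,z,T=None):
    px=np.asarray(px,float).reshape(-1,1,2)
    n=cv2.undistortPoints(px,K(c),np.array(c["D"],float)).reshape(-1,2)
    W=np.linalg.inv(c["world_to_cam"]) if T is None else T
    d=np.c_[n,np.ones(len(n))]@W[:3,:3].T; o=W[:3,3]
    return o+d*((z-o[2])/d[:,2])[:,None]
def proj(c,P):
    M=c["world_to_cam"]; r,_=cv2.Rodrigues(M[:3,:3])
    return cv2.projectPoints(np.asarray(P,float).reshape(-1,1,3),r,M[:3,3],K(c),np.array(c["D"],float))[0].reshape(-1,2)
def mask(c,lo,hi,lo2=None,hi2=None):
    h=cv2.cvtColor(c["image"],cv2.COLOR_RGB2HSV); m=cv2.inRange(h,lo,hi)
    if lo2: m|=cv2.inRange(h,lo2,hi2)
    return m
def red(c): return mask(c,(0,225,120),(4,255,255),(176,225,120),(180,255,255))
def big(m):
    cs=cv2.findContours(m,cv2.RETR_EXTERNAL,cv2.CHAIN_APPROX_NONE)[0]
    return sorted(cs,key=cv2.contourArea)[::-1]
E
python3 - <<'E'
from workcell import bot, viewer
from h import *
for n in("top","scene"):
    c=viewer.camera(n)
    print(n,np.linalg.inv(c["world_to_cam"])[:3,3])
    for k in big(red(c))[:3]:
        r=cv2.minAreaRect(k); print('red',cv2.contourArea(k),r, cv2.boundingRect(k))
        if n=="top" or cv2.contourArea(k)>100:
            P=cast(c,np.vstack([cv2.boxPoints(r),[r[0]]]),.118); print(P.round(4))
    for k in big(mask(c,(100,120,80),(125,255,255)))[:2]:
        r=cv2.minAreaRect(k); print('blue',cv2.contourArea(k),r); print(cast(c,np.vstack([cv2.boxPoints(r),[r[0]]]),.135).round(4))
    im=c["image"]
    if n=="top": cv2.imwrite("pics/topz.png",cv2.resize(im[120:260,190:380][:,:,::-1],None,fx=4,fy=4,interpolation=cv2.INTER_CUBIC))
    else: cv2.imwrite("pics/scenez.png",cv2.resize(im[130:275,150:330][:,:,::-1],None,fx=4,fy=4,interpolation=cv2.INTER_CUBIC))
E
```

```text
top [0.51836292 0.00325487 1.07316294]
red 0.0 ((221.0, 209.0), (0.0, 0.0), 0.0) (221, 209, 1, 1)
[[0.5234 0.125  0.118 ]
 [0.5234 0.125  0.118 ]
 [0.5234 0.125  0.118 ]
 [0.5234 0.125  0.118 ]
 [0.5234 0.125  0.118 ]]
red 0.0 ((222.5, 217.5), (1.4142135381698608, 0.0), 135.0) (222, 217, 2, 2)
[[0.5013 0.12   0.118 ]
 [0.5013 0.12   0.118 ]
 [0.4986 0.1229 0.118 ]
 [0.4986 0.1229 0.118 ]
 [0.4999 0.1215 0.118 ]]
red 0.0 ((223.0, 223.0), (0.0, 0.0), 0.0) (223, 223, 1, 1)
[[0.4848 0.1205 0.118 ]
 [0.4848 0.1205 0.118 ]
 [0.4848 0.1205 0.118 ]
 [0.4848 0.1205 0.118 ]
 [0.4848 0.1205 0.118 ]]
blue 1032.5 ((286.84063720703125, 163.55459594726562), (28.28303337097168, 39.583030700683594), 82.40535736083984)
[[ 0.674  -0.0019  0.135 ]
 [ 0.6848 -0.109   0.135 ]
 [ 0.608  -0.1162  0.135 ]
 [ 0.5972 -0.0096  0.135 ]
 [ 0.6409 -0.0592  0.135 ]]
scene [1.14540584 0.8005283  0.782206  ]
red 0.0 ((289.0, 192.0), (0.0, 0.0), 0.0) (289, 192, 1, 1)
red 0.0 ((287.0, 193.0), (0.0, 0.0), 0.0) (287, 193, 1, 1)
red 0.0 ((283.0, 204.0), (0.0, 0.0), 0.0) (283, 204, 1, 1)
blue 503.0 ((224.57357788085938, 177.3924560546875), (37.790382385253906, 20.415494918823242), 34.38034439086914)
[[ 0.6903 -0.1085  0.135 ]
 [ 0.6125 -0.1757  0.135 ]
 [ 0.5977 -0.0196  0.135 ]
 [ 0.6707  0.0334  0.135 ]
 [ 0.6437 -0.0638  0.135 ]]
```

Run:
```python
from workcell import bot, viewer
from h import *
for n in("top","scene"):
    c=viewer.camera(n); h=cv2.cvtColor(c["image"],cv2.COLOR_RGB2HSV)
    if n=="top": print(h[210,230],c["image"][210,230])
    m=mask(c,(0,200,150),(3,255,255),(174,200,150),(180,255,255)); 
    for k in big(m)[:2]:
        r=cv2.minAreaRect(k); print(n,'red',cv2.contourArea(k),r, cv2.boundingRect(k))
        P=cast(c,np.vstack([cv2.boxPoints(r),[r[0]]]),.118); print(P.round(4))
```

```text
[  3 213 238] [238  56  39]
top red 443.0 ((229.50001525878906, 210.0), (27.562530517578125, 18.109676361083984), 84.2894058227539) (220, 196, 20, 29)
[[0.5561 0.1293 0.118 ]
 [0.5595 0.0795 0.118 ]
 [0.4839 0.074  0.118 ]
 [0.4805 0.1237 0.118 ]
 [0.5199 0.1016 0.118 ]]
scene red 244.5 ((291.6000061035156, 197.2000274658203), (12.521980285644531, 26.832815170288086), 63.43495178222656) (277, 189, 30, 18)
[[0.5613 0.0828 0.118 ]
 [0.4654 0.0733 0.118 ]
 [0.4885 0.1257 0.118 ]
 [0.5799 0.1326 0.118 ]
 [0.525  0.1042 0.118 ]]
scene red 2.0 ((39.35000228881836, 225.55001831054688), (9.486830711364746, 1.5811387300491333), 71.56504821777344) (38, 221, 4, 10)
[[ 1.1454 -0.1722  0.118 ]
 [ 1.1417 -0.1723  0.118 ]
 [ 1.1425 -0.13    0.118 ]
 [ 1.1461 -0.13    0.118 ]
 [ 1.1439 -0.1508  0.118 ]]
```

View pics/topz.png

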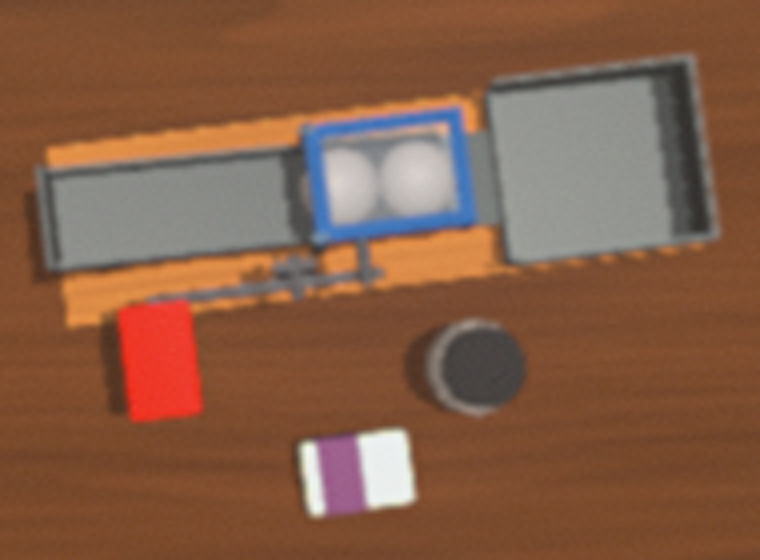

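View pics/scenez.png

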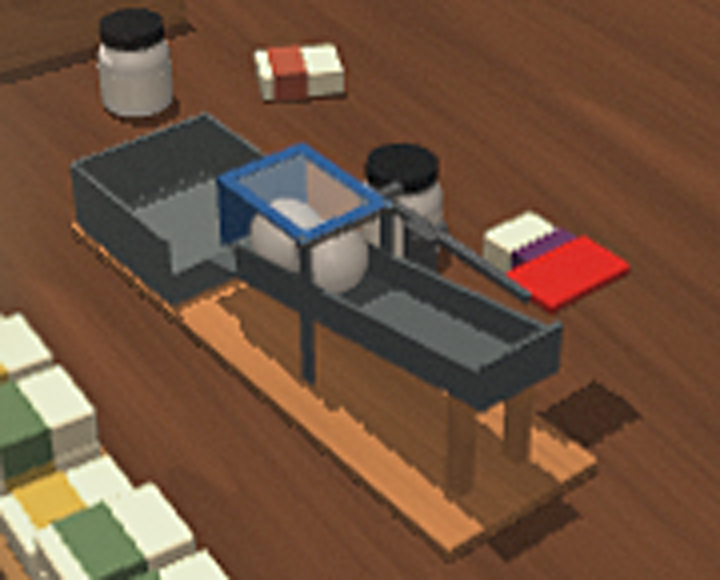

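The views agree on the pad centre at about (0.520, 0.102), with a dispenser yaw of about 95°. Now I check the tool axes and the clearance to the near chute wall.

Run:
```python
from workcell import bot, viewer
from h import *
from scipy.spatial.transform import Rotation as R
o=bot.get_obs(); print(R.from_euler('xyz',o["tcp_rot"],degrees=True).as_matrix().round(3),o["time"])
c=viewer.camera("top")
# zoomed pixel -> full: near wall of chute, lever arm, pivot, tray, jar, soap
pts={'wall_hi':(50,268,.15),'wall_by_pad':(170,262,.14),'arm':(200,293,.118),'pivot':(297,270,.113),'nose':(370,270,.118),'jar':(480,366,.085),'soap':(357,472,.028),'tray_c':(590,160,.03)}
for k,(u,v,z) in pts.items(): print(k,cast(c,[(190+(u+.5)/4-.5,120+(v+.5)/4-.5)],z)[0].round(3))
```

```text
[[-0.     0.226  0.974]
 [-0.     0.974 -0.226]
 [-1.    -0.    -0.   ]] 0.35
wall_hi [0.584 0.17  0.15 ]
wall_by_pad [0.587 0.09  0.14 ]
arm [0.566 0.072 0.118]
pivot [0.58  0.005 0.113]
nose [ 0.578 -0.045  0.118]
jar [ 0.51  -0.122  0.085]
soap [ 0.433 -0.035  0.028]
tray_c [ 0.662 -0.218  0.03 ]
```

Emit:
jog_arm([
  {"x":20,"y":-22,"twist":2,"fingers":0},
  {"x":50,"y":-55,"twist":4,"fingers":0},
  {"x":80,"y":-88,"twist":6,"fingers":0},
  {"x":110,"y":-121,"twist":8,"fingers":0},
  {"x":140,"y":-154,"twist":10,"fingers":0},
  {"x":170,"y":-187,"twist":12,"fingers":0},
  {"x":200,"y":-220,"twist":14,"fingers":0},
  {"x":230,"y":-253,"twist":16,"fingers":0},
  {"x":260,"y":-286,"twist":18,"fingers":0},
  {"x":290,"y":-319,"twist":18,"fingers":0},
])

```text
validation failed for argument at $.de...
```

Emit:
jog_arm([
  {"x":20,"y":-22,"z":0,"twist":2,"fingers":0},
])

```text
time: 0.5
ee_pos: [0.1432, 0.5148, 0.2474]
tcp_rot: [-132.5, 90.0, -143.4]
wrist_force: [1.0, -0.8, 0.4]
opening: 0.0733
```

All fields are needed in each row. Continuing.

Emit:
jog_arm([
  {"x":30,"y":-33,"z":0,"twist":2,"fingers":0},
  {"x":60,"y":-66,"z":0,"twist":4,"fingers":0},
  {"x":90,"y":-99,"z":0,"twist":6,"fingers":0},
  {"x":120,"y":-132,"z":0,"twist":8,"fingers":0},
  {"x":150,"y":-165,"z":0,"twist":10,"fingers":0},
  {"x":180,"y":-198,"z":0,"twist":12,"fingers":0},
  {"x":210,"y":-231,"z":0,"twist":14,"fingers":0},
  {"x":240,"y":-264,"z":0,"twist":16,"fingers":0},
  {"x":270,"y":-297,"z":0,"twist":16,"fingers":0},
  {"x":295,"y":-328,"z":0,"twist":16,"fingers":0},
])

```text
time: 1.5
ee_pos: [0.4393, 0.1851, 0.2475]
tcp_rot: [-92.2, 90.0, -87.1]
wrist_force: [0.3, 0.6, -1.2]
opening: -0.0001
```

Emit:
jog_arm([
  {"x":25,"y":-28,"z":0,"twist":0,"fingers":0},
  {"x":50,"y":-56,"z":0,"twist":0,"fingers":0},
  {"x":68,"y":-76,"z":0,"twist":0,"fingers":0},
  {"x":73,"y":-82,"z":-10,"twist":0,"fingers":0},
  {"x":73,"y":-82,"z":-35,"twist":0,"fingers":0},
  {"x":73,"y":-82,"z":-60,"twist":0,"fingers":0},
  {"x":73,"y":-82,"z":-75,"twist":0,"fingers":0},
  {"x":73,"y":-82,"z":-75,"twist":0,"fingers":0},
])

```text
time: 2.3
ee_pos: [0.511, 0.1033, 0.1703]
tcp_rot: [-167.1, 89.8, -162.0]
wrist_force: [-0.4, 0.2, 0.9]
opening: -0.0002
```

```bash
cat > look.py <<'E'
import sys
from workcell import bot, viewer
from h import *
from scipy.spatial.transform import Rotation as R
o=bot.get_obs(); print({k:np.round(o[k],3) for k in ('time','ee_pos','wrist_force')})
print(R.from_euler('xyz',o["tcp_rot"],degrees=True).as_matrix().round(3)[:,1])
t=sys.argv[1]
c=viewer.camera("scene"); a=cv2.resize(c["image"][100:275,140:340],None,fx=2,fy=2,interpolation=cv2.INTER_CUBIC)
d=viewer.camera("wrist")["image"] if 'w' in sys.argv[2] else viewer.camera("top")["image"][110:285,180:380]
b=cv2.resize(d,(400,350),interpolation=cv2.INTER_CUBIC)
cv2.imwrite(f"pics/{t}.png",np.hstack([a,b])[:,:,::-1])
E
python3 look.py l1 w
```

```text
{'time': np.float64(2.3), 'ee_pos': array([0.511, 0.103, 0.17 ]), 'wrist_force': array([-0.414,  0.225,  0.895])}
[-0.089  0.996 -0.001]
```

View pics/l1.png

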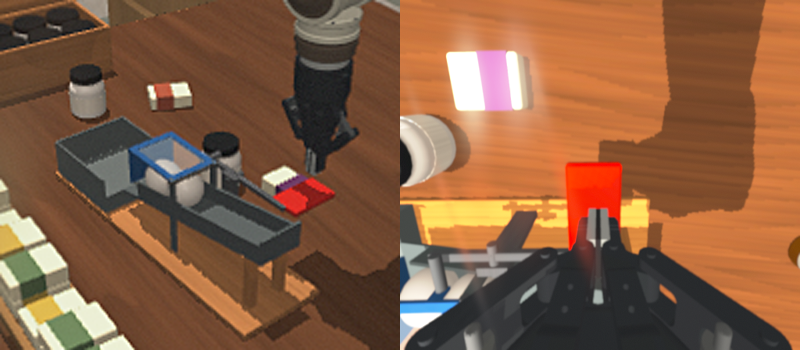

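The fingertips are above the red pad in both views, at about (315,165) left and (597,235) right. The gripper is clear of the chute and lid. Descending to the pad and pressing, watching the force.

Emit:
jog_arm([
  {"x":0,"y":0,"z":-12,"twist":0,"fingers":0},
  {"x":0,"y":0,"z":-24,"twist":0,"fingers":0},
  {"x":0,"y":0,"z":-31,"twist":0,"fingers":0},
  {"x":0,"y":0,"z":-34,"twist":0,"fingers":0},
  {"x":0,"y":0,"z":-37,"twist":0,"fingers":0},
  {"x":0,"y":0,"z":-40,"twist":0,"fingers":0},
  {"x":0,"y":0,"z":-42,"twist":0,"fingers":0},
])

```text
time: 3.1
ee_pos: [0.5122, 0.1035, 0.1318]
tcp_rot: [-8.9, 89.9, -3.8]
wrist_force: [-3.2, 0.1, 6.2]
opening: 0.0
```

```bash
python3 look.py l2 t
```

```text
{'time': np.float64(3.1), 'ee_pos': array([0.512, 0.103, 0.132]), 'wrist_force': array([-3.178,  0.053,  6.184])}
[-0.089  0.996 -0.   ]
```

View pics/l2.png

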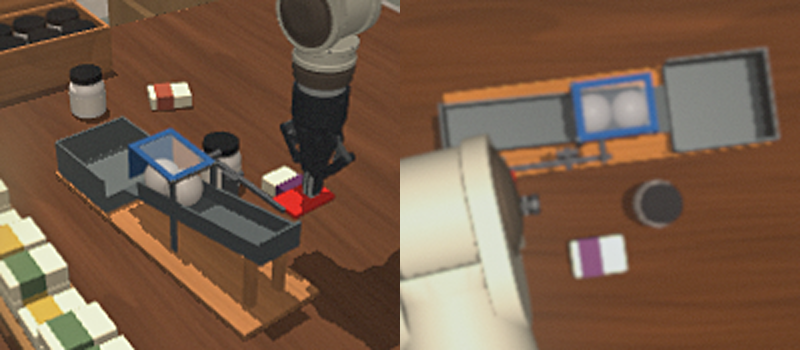

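Contact is made, with the tips on the pad at about (312,192) and 6 N. Both balls are still behind the lid. Pressing further.

Emit:
jog_arm([
  {"x":0,"y":0,"z":-5,"twist":0,"fingers":0},
  {"x":0,"y":0,"z":-10,"twist":0,"fingers":0},
  {"x":0,"y":0,"z":-15,"twist":0,"fingers":0},
  {"x":0,"y":0,"z":-19,"twist":0,"fingers":0},
  {"x":0,"y":0,"z":-23,"twist":0,"fingers":0},
  {"x":0,"y":0,"z":-26,"twist":0,"fingers":0},
  {"x":0,"y":0,"z":-28,"twist":0,"fingers":0},
  {"x":0,"y":0,"z":-29,"twist":0,"fingers":0},
])

```text
time: 4.0
ee_pos: [0.5131, 0.1032, 0.1039]
tcp_rot: [-14.2, 89.8, -9.1]
wrist_force: [-0.1, -2.9, 8.7]
opening: -0.0004
```

```bash
python3 look.py l3 t
```

```text
{'time': np.float64(4.0), 'ee_pos': array([0.513, 0.103, 0.104]), 'wrist_force': array([-0.05 , -2.927,  8.729])}
[-0.089  0.996 -0.001]
```

View pics/l3.png

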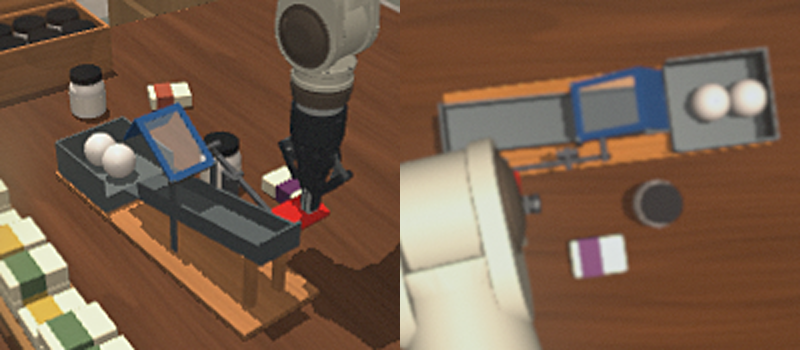

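The lid is up and both balls are in the tray, at (710,102) and (748,97) in the right picture. I hold briefly to let them settle.

Emit:
jog_arm([
  {"x":0,"y":0,"z":0,"twist":0,"fingers":0},
  {"x":0,"y":0,"z":0,"twist":0,"fingers":0},
  {"x":0,"y":0,"z":0,"twist":0,"fingers":0},
  {"x":0,"y":0,"z":0,"twist":0,"fingers":0},
  {"x":0,"y":0,"z":0,"twist":0,"fingers":0},
  {"x":0,"y":0,"z":0,"twist":0,"fingers":0},
  {"x":0,"y":0,"z":0,"twist":0,"fingers":0},
  {"x":0,"y":0,"z":0,"twist":0,"fingers":0},
])

```text
time: 4.9
ee_pos: [0.5134, 0.1034, 0.1049]
tcp_rot: [-4.1, 89.7, 1.0]
wrist_force: [-1.8, 0.1, 7.1]
opening: -0.0001
```

```bash
python3 look.py l4 t
```

```text
{'time': np.float64(4.9), 'ee_pos': array([0.513, 0.103, 0.105]), 'wrist_force': array([-1.832,  0.058,  7.072])}
[-0.089  0.996 -0.   ]
```

View pics/l4.png

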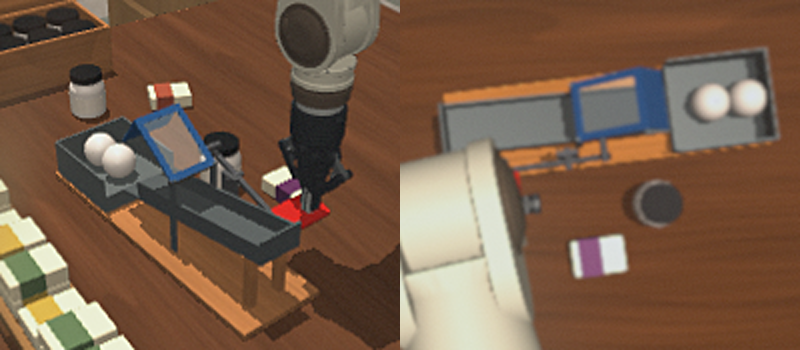

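The balls are at rest in the tray. Easing the lever up at about 17 mm/s.

Emit:
jog_arm([
  {"x":0,"y":0,"z":1.5,"twist":0,"fingers":0},
  {"x":0,"y":0,"z":3,"twist":0,"fingers":0},
  {"x":0,"y":0,"z":4.5,"twist":0,"fingers":0},
  {"x":0,"y":0,"z":6,"twist":0,"fingers":0},
  {"x":0,"y":0,"z":7.5,"twist":0,"fingers":0},
  {"x":0,"y":0,"z":9,"twist":0,"fingers":0},
  {"x":0,"y":0,"z":10.5,"twist":0,"fingers":0},
  {"x":0,"y":0,"z":12,"twist":0,"fingers":0},
  {"x":0,"y":0,"z":13.5,"twist":0,"fingers":0},
  {"x":0,"y":0,"z":15,"twist":0,"fingers":0},
])

```text
time: 6.0
ee_pos: [0.5138, 0.1043, 0.121]
tcp_rot: [14.1, 89.6, 19.3]
wrist_force: [-1.5, 4.6, 5.2]
opening: -0.0001
```

Emit:
jog_arm([
  {"x":0,"y":0,"z":1.5,"twist":0,"fingers":0},
  {"x":0,"y":0,"z":3,"twist":0,"fingers":0},
  {"x":0,"y":0,"z":4.5,"twist":0,"fingers":0},
  {"x":0,"y":0,"z":6,"twist":0,"fingers":0},
  {"x":0,"y":0,"z":7.5,"twist":0,"fingers":0},
  {"x":0,"y":0,"z":9,"twist":0,"fingers":0},
  {"x":0,"y":0,"z":10.5,"twist":0,"fingers":0},
  {"x":0,"y":0,"z":12,"twist":0,"fingers":0},
  {"x":0,"y":0,"z":13.5,"twist":0,"fingers":0},
  {"x":0,"y":0,"z":15,"twist":0,"fingers":0},
])

```text
time: 7.0
ee_pos: [0.514, 0.1044, 0.1362]
tcp_rot: [12.8, 89.6, 18.0]
wrist_force: [-0.3, -0.0, 1.0]
opening: 0.0001
```

The force has gone to about zero. I raise the last few mm slowly, then go up clear.

Emit:
jog_arm([
  {"x":0,"y":0,"z":2,"twist":0,"fingers":0},
  {"x":0,"y":0,"z":4,"twist":0,"fingers":0},
  {"x":0,"y":0,"z":6,"twist":0,"fingers":0},
  {"x":0,"y":0,"z":10,"twist":0,"fingers":0},
  {"x":0,"y":0,"z":20,"twist":0,"fingers":0},
  {"x":0,"y":0,"z":40,"twist":0,"fingers":0},
  {"x":0,"y":0,"z":65,"twist":0,"fingers":0},
  {"x":0,"y":0,"z":90,"twist":0,"fingers":0},
  {"x":0,"y":0,"z":110,"twist":0,"fingers":0},
  {"x":0,"y":0,"z":110,"twist":0,"fingers":0},
])

```text
time: 8.0
ee_pos: [0.5149, 0.1046, 0.25]
tcp_rot: [10.3, 89.3, 15.4]
wrist_force: [-0.4, 0.0, -0.3]
opening: -0.0
```

Emit:
jog_arm([
  {"x":-15,"y":10,"z":0,"twist":0,"fingers":0},
  {"x":-40,"y":30,"z":0,"twist":0,"fingers":0},
  {"x":-70,"y":55,"z":0,"twist":0,"fingers":0},
  {"x":-95,"y":75,"z":0,"twist":0,"fingers":0},
  {"x":-110,"y":90,"z":0,"twist":0,"fingers":0},
  {"x":-110,"y":90,"z":0,"twist":0,"fingers":0},
  {"x":-110,"y":90,"z":0,"twist":0,"fingers":0},
])

```text
time: 8.7
ee_pos: [0.4048, 0.1947, 0.2499]
tcp_rot: [9.5, 89.3, 14.7]
wrist_force: [0.2, 0.4, -0.2]
opening: 0.0
```

```bash
python3 look.py l5 t; python3 -c "
import cv2,numpy as np
from workcell import viewer
a=cv2.imread('pics/top0.png');b=viewer.camera('top')['image'][:,:,::-1];cv2.imwrite('pics/top1.png',b)
d=cv2.absdiff(a,b).max(2)[120:260,170:450]>60
print('changed px at cols/rows',[(int(170+x.min()),int(170+x.max()),int(120+y.min()),int(120+y.max())) for y,x in [np.nonzero(d)]])"
```

```text
{'time': np.float64(8.7), 'ee_pos': array([0.405, 0.195, 0.25 ]), 'wrist_force': array([ 0.237,  0.443, -0.183])}
[-0.091  0.996  0.002]
changed px at cols/rows [(170, 363, 150, 259)]
```

View pics/l5.png

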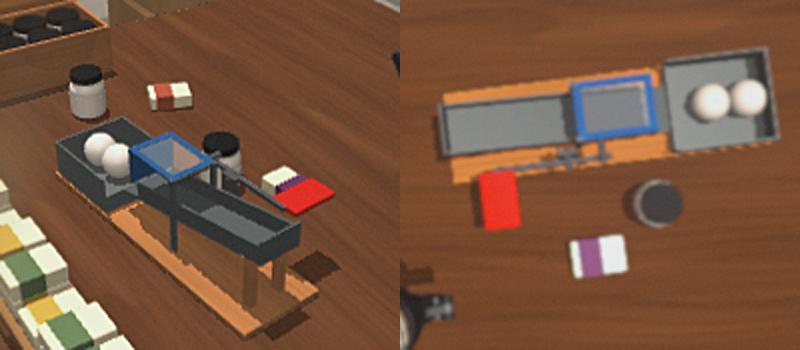

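View pics/top1.png

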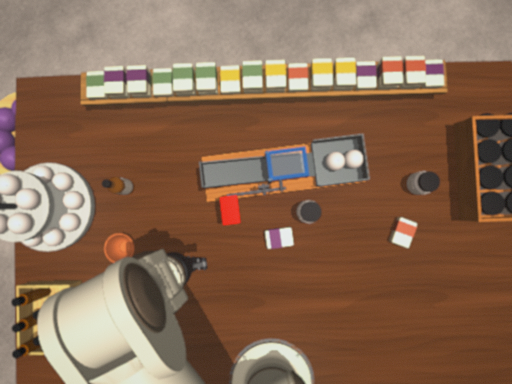

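Both balls are in the tray at (336,160) and (354,159). The lid is shut, the pad is up at (230,210), the bystanders are where they were and the hand is clear. Handing in.

```bash
python3 -c "
from workcell import ticket
print(ticket.job_done())"
```

```text
the job is handed in; nothing more can be done
None
```

Both balls are out of the dispenser and lying in the grey tray, and the lid is shut. I pressed the red lever about 28 mm down with the closed fingertips and held it until the balls had come to rest. Then I eased it back up at about 15 mm/s over about 2 s and moved the hand up and away, finishing at about 8.7 s.

- **Final pictures:** both balls are in the tray, the lid is shut and the pad is at its top. The jars, soaps, bottle and dish look unmoved by eye. My pixel-difference check could not confirm this, because the arm and its shadow were in the compared area.
- **Force:** it read about 6 to 9 N in the readings while pressing, and near zero at the end.
- **Not measured:** I did not measure the lid's closing speed directly. The fingers rose at about 15 mm/s, well under the 80 mm/s limit.

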